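# Index and lock the revolving display platter

## Robot

A 7-joint arm with a two-finger parallel gripper is mounted at the origin on a cart in front of the work surface, level with it; the furniture and walls round the work are solid. World frame = base frame: x ahead of the robot, y to its left, z up, the work surface at z = 0. Lengths are in m, angles in rad, forces in N, time in s.
With the tool pointing down it reaches from about 0.425 to 1.025 m from the base axis. Payload 9.4 kg.
Tool frame: the origin (TCP) lies at the very end of the fingers, on their centre line; the grasp point (between the pads) lies 19 mm behind it; z points along the fingers, y is the line along which they close (so a half turn about z gives the same grasp; the last joint's range is limited). The gripper opens to 93 mm and grips with 3 to 60 N. Pads are 15 mm wide; open, the fingers measure 128 mm over their backs; the gripper's body (75 mm by 188 mm) begins 65 mm behind the grasp point.
Start: joints at [-1.365, 0.599, -0.003, 1.599, 0.002, 0.943, -0.08], TCP at [0.202, 0.696, 0.219] pointing down, gripper open.
Joint ranges: [-2.57, 2.57], [-0.35, 1.97], [-1.29, 1.29], [0.11, 2.56], [-1.05, 4.19], [0.11, 1.86], [-2.63, 2.63]. Speed limits (rad/s): [2.22, 2.22, 3.01, 3.01, 3.14, 3.14, 3.14].

## Interface

Orientations are given as a unit quaternion [x, y, z, w].
In Python, from rig import readout, eyes, close_job gives the robot as it stands.
- The arm moves only by the shell command python3 -m creep 'ROWS'. ROWS is JSON, a list of rows, each an object of numbers: "dx", "dy", "dz": the shift along the tool's x, y, z in mm; "wx", "wy", "wz": the turn, a rotation vector about the tool's x, y, z in degrees; "grip": the finger opening in mm, from 0 to 93. A call has 1 to 5 rows; each row is the pose to reach, as a shift and turn from the pose commanded when the call began, along the tool's axes at that moment; what a row does not reach only later rows make up. A row lasts 1/8 s, in which the tool goes at most 62.5 mm and 10.7 degrees, less where a joint would pass 70% of its speed; a pose out of reach is approached as far as the arm can. A call with a gripper value outside its range is refused whole. The fingers move at their own pace and stop on an object; the grip force is fixed at half the most. Time passes only in rows, so rows that repeat a pose let the fingers close. It gives the time, the measured TCP pose, the force, the opening and the grip force at its end, in the units of the state.
- readout.read_state(): the state, without advancing time (a new reading comes with each control period).
- eyes.snapshot(name): name is "side" or "top"; returns the picture (480x640x3 uint8, red, green, blue); there is no depth.
- eyes.camera_model(name): a dict with "mtx" (3x3 intrinsics, pixels), "R" (3x3) and "t" (3): a world point X has camera coordinates R X + t. Camera axes: x right, y down, z forward; pixel columns grow to the right and rows downward; lengths in m; the calibration is good to about 2 mm. A picture is of the moment at which its call begins. camera_model takes no time and is no camera call.
- close_job(): hands the job in; it is judged then, once.
The state is a dict: "time": time; "q": joint angles; "dq": joint speeds; "joint_torque": joint torques, N m; "tcp_pos": TCP position; "tool_rot": TCP orientation; "wrist_force": force on the tool from outside, world axes, zero at the start; "torque": the same for the moment, N m; "opening": opening from 0.0 (shut) to 1.0 (fully open); "grip_force": force on a finger pad.
Only numpy, scipy, OpenCV 4.12 (cv2) and the standard library are available. Lean on these libraries where they do the work, as an engineer would, in place of code of your own. Each camera call takes 0.05 s, during which the arm holds its last target. There are 200 camera calls.

## Task

The revolving book-display stand has to be locked. Push the round platter round by the posts near its edge until its notch faces the sprung bolt and the bolt drops in, then gently push the bolt fully home by its upright pin, and last check the lock with one light but definite push of about 10 N against a post, holding it a moment. Feel your way: never push platter or bolt with more than 25 N, and leave the stamp, the tape roll and the glue stick where they are.

Things in the scene. Friction and masses are not known exactly. Their poses are not given: they have to be found in the camera images.
- base: Fixed grey base: round plate 176 mm across, 10 mm thick, with a 62 mm wide tongue reaching 155 mm from the centre along the base's own -y. Origin on the table under the spindle's centre, z up. The platter turns on the spindle, which ends in a steel cap (40 mm across, top 40 mm above the table). The bolt slides on the tongue along the base's y.
- guide (a point): Middle of the top of the dark guide block on the base's tongue, 33 mm wide, 18 mm long, top 32 mm above the table, 89 mm from the spindle; the bolt slides through it. Fixed; axes as the base's.
- platter: Plywood disc, 150 mm across, 18 mm thick, about 0.4 kg; captive under the cap, turns either way without end; stays where left (1 to 3 N at a post turns it). Origin: centre of its underside, 12 mm above the table; top at 30 mm. The notch lies to its own -y: it faces the bolt when platter yaw = base yaw. Caught by the bolt, it stops dead, with up to about 3 mm of play each way at the rim.
- notch (a point): Mouth of the one square notch in the platter's rim, at the top edge, 75 mm from the centre, 30 mm above the table. The notch is 14 mm wide, 24 mm deep, cut through the full thickness.
- post (a point): Top of the metal post across the disc from the notch, 65 mm above the table. Three such posts stand on the platter, to push it by: round, 12 mm thick, 35 mm tall, axes 58 mm from the centre, at 60, 180 (this one) and 300 degrees from the notch (angles -30, 90 and 210 degrees from the platter's own +x).
- bolt: Steel bolt 11 mm wide, round nose, slides along the base's y towards the centre. Origin on its pin's axis, 10 mm above the table; axes as the base's. In the base's frame y = -0.1215 with its nose on the rim; about -0.111 once a light spring (2 N) has dropped it part way into the notch; -0.1015 fully home at its hard stop. Going home takes 1 to 3 N; it stays home when let go.
- pin_top (a point): Top of the bolt's upright round steel pin, 16 mm thick, 62 mm above the table, the place to push the bolt from behind (from the tongue's outer end towards the spindle). Moves with the bolt.
- date_stamp: Bystander: self-inking stamp with a white cap, 50x82x103 mm, upright on the table; origin at the centre of its underside.
- tape_roll: Bystander: roll of tan tape, 104 mm across, 25 mm high, lying flat; origin at the centre of its underside.
- glue_stick: Bystander: white glue stick, 98 mm long, 30 mm thick, lying along its y; origin under its middle.
Mind the look-alikes: they are no part of the job. Several things have the shape of the platter; the one meant has the colours described above.

How it is judged:
By the outcome, as a careful person would: the job done as asked, in the order asked, and still so for the second after the job is handed in, with the robot touching nothing.
It also fails if it takes over 72 s, if anything falls off the work surface, if the arm or the gripper's body presses on something with over 40 N, if the wrist force passes 120 N, or if a joint passes its speed limit or range.

## Working session

There is one attempt and no reset: what is moved stays moved. The work goes in short steps, Python scripts to look and compute and a shell command to move; the robot and the scene stay as the last step left them, time stands still between calls to the robot, and variables do not carry over. Pictures are saved under pics/ and viewed, at most 10 in all, crops included, and the job is handed in when it is done.

```bash
mkdir -p pics; ls
python3 - <<'E'
from rig import readout, eyes
import cv2,numpy as np
for n in("top","side"):
    cv2.imwrite(f"pics/{n}0.png",eyes.snapshot(n)[:,:,::-1])
    m=eyes.camera_model(n);print(n,np.round(m["mtx"],1).tolist(),np.round(m["R"],4).tolist(),np.round(m["t"],4).tolist())
s=readout.read_state();print(s)
E
```

```text
pics
top [[583.3, 0.0, 315.6], [0.0, 583.3, 236.6], [0.0, 0.0, 1.0]] [[-0.0056, -1.0, -0.0021], [-0.9874, 0.0059, -0.1584], [0.1584, 0.0012, -0.9874]] [-0.0371, 0.577, 1.1634]
side [[525.7, 0.0, 321.1], [0.0, 525.7, 237.2], [0.0, 0.0, 1.0]] [[0.8846, -0.4656, 0.0257], [-0.1528, -0.3417, -0.9273], [0.4405, 0.8164, -0.3734]] [-0.5163, 0.1203, 0.9748]
{'time': 0.1, 'q': array([-1.36473555,  0.6000633 , -0.00251071,  1.6000577 ,  0.00181235,
        0.94295077, -0.07979209]), 'dq': array([-0.00060445, -0.00163024, -0.00062932, -0.00183556, -0.00072212,
       -0.00123619,  0.00091826]), 'joint_torque': array([ 5.31636266e-03, -7.66550875e+01,  1.50202330e+00, -2.52939069e+01,
       -5.22858370e-02,  1.34567579e-02,  6.22481821e-05]), 'tcp_pos': array([0.20219078, 0.69575589, 0.2178309 ]), 'tool_rot': array([ 1.40886705e-01,  9.90025449e-01, -7.38514869e-04, -2.17943416e-05]), 'wrist_force': array([ 0.43240905,  0.45448381, -0.48159617]), 'torque': array([0.04289108, 0.06778635, 0.03281158]), 'grip_force': 0.0, 'opening': 1.0038473131645707}
```

View pics/top0.png

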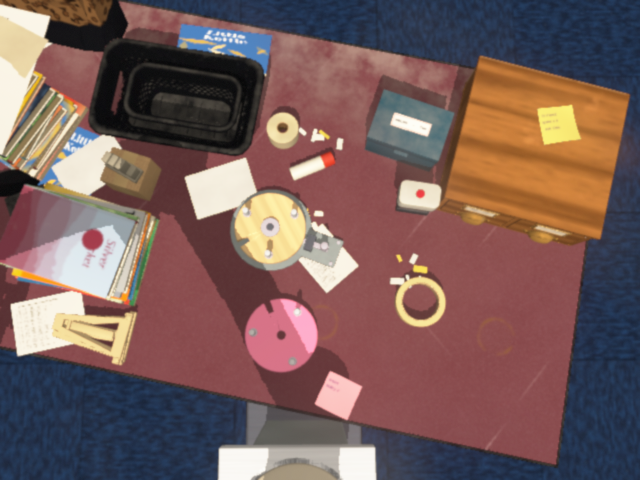

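View pics/side0.png

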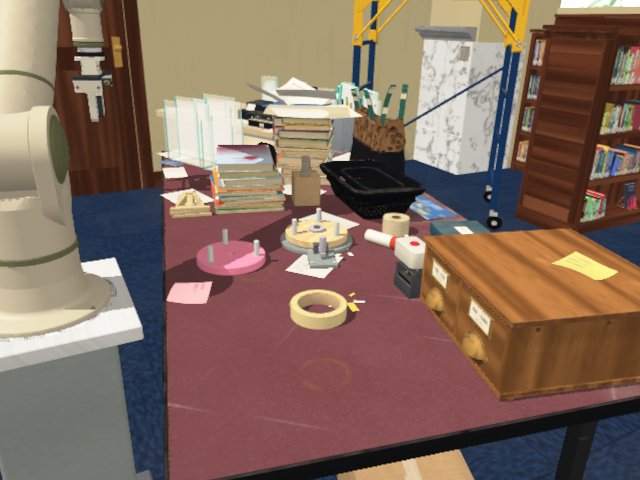

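The top view shows two disc-shaped things: a plywood one at (270,229) on a grey base, with a tongue to (322,247), and a pink one at (281,335) with no base or bolt. The plywood one fits the description. The stamp is at (419,195), the tape at (420,301) and the glue stick at (313,165). I'll confirm with an enlarged crop.

```bash
cat > h.py <<'E'
from rig import readout, eyes
import cv2,numpy as np
def ray(n,u,v,z):
    m=eyes.camera_model(n);R,t=m["R"],m["t"];c=-R.T@t
    d=R.T@np.linalg.inv(m["mtx"])@np.array([u,v,1.]);return c+d*(z-c[2])/d[2]
def pix(n,X):
    m=eyes.camera_model(n);p=m["mtx"]@(m["R"]@np.array(X)+m["t"]);return p[:2]/p[2]
def crop(n,u0,v0,w,h,k,f):
    im=eyes.snapshot(n)[:,:,::-1];cv2.imwrite(f,cv2.resize(im[v0:v0+h,u0:u0+w],None,fx=k,fy=k,interpolation=cv2.INTER_CUBIC))
E
python3 - <<'E'
from h import *
crop("top",220,175,133,100,6,"pics/c1.png")
for nm,u,v,z in(("cap",270,227,.04),("tape",420,301,.02),("stamp",420,195,.1),("glue",313,165,.015)):print(nm,ray("top",u,v,z).round(4))
E
```

```text
cap [0.5986 0.0547 0.04  ]
tape [ 0.444  -0.2569  0.02  ]
stamp [ 0.6512 -0.25    0.1   ]
glue [ 0.7391 -0.0357  0.015 ]
```

View pics/c1.png

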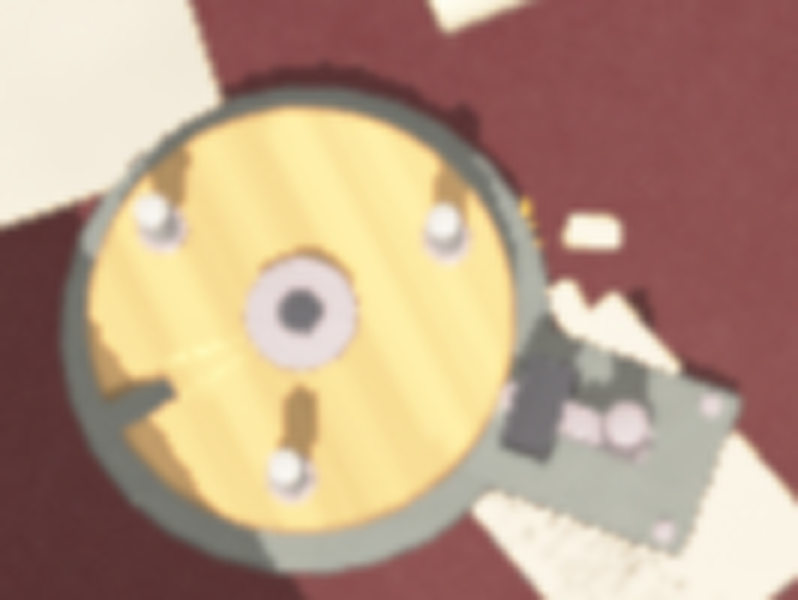

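Crop: this is the plywood platter with grey base, cap (300,311), notch at lower left (115,412), post tops at (152,213), (445,222) and (288,468), guide (537,408) and pin top (628,422). This is the one meant.

Run:
```python
from h import *
P=lambda x,y,z:ray("top",220+(x+.5)/6-.5,175+(y+.5)/6-.5,z)
c=P(300,311,.04)
# centre refined from platter & colour mask
im=cv2.cvtColor(eyes.snapshot("top"),cv2.COLOR_RGB2HSV)
m=cv2.inRange(im,(15,70,150),(35,255,255))[175:275,220:353]
n,l,s,cc=cv2.connectedComponentsWithStats(m);k=1+s[1:,4].argmax()
cn=cv2.findContours((l==k).astype('u1'),0,2)[0][0];(x,y),r=cv2.minEnclosingCircle(cn)
print("cap",c,"platter",ray("top",220+x,175+y,.03),r)
pol=lambda p:(p.round(4),np.hypot(*(p-c)[:2]).round(4),np.degrees(np.arctan2(p[1]-c[1],p[0]-c[0])).round(1))
for nm,a in dict(notch=(115,415,.03),pA=(152,213,.065),pB=(445,222,.065),pC=(288,468,.065),pin=(628,422,.062),guide=(545,395,.032)).items():print(nm,pol(P(*a)))
```

```text
cap [0.5998845  0.05557827 0.04      ] platter [0.5987849  0.05610643 0.03      ] 36.02532196044922
notch (array([0.5651, 0.1208, 0.03  ]), np.float64(0.0739), np.float64(118.0))
pA (array([0.6298, 0.1045, 0.065 ]), np.float64(0.0574), np.float64(58.5))
pB (array([0.6261, 0.0041, 0.065 ]), np.float64(0.0578), np.float64(-63.0))
pC (array([0.5414, 0.0572, 0.065 ]), np.float64(0.0585), np.float64(178.4))
pin (array([ 0.5569, -0.058 ,  0.062 ]), np.float64(0.1215), np.float64(-110.7))
guide (array([ 0.571 , -0.0296,  0.032 ]), np.float64(0.0899), np.float64(-108.7))
```

```bash
cat >> h.py <<'E'
from scipy.spatial.transform import Rotation as Ro
C=np.array([.5995,.0557]); D=np.radians
def goto(x,y,z,yaw):
    s=readout.read_state();R=Ro.from_quat(s["tool_rot"]);a=D(yaw)
    Y=np.array([np.cos(a),np.sin(a),0]);Z=np.array([0,0,-1.]);T=Ro.from_matrix(np.c_[np.cross(Y,Z),Y,Z])
    d=R.inv().apply(np.array([x,y,z])-s["tcp_pos"])*1e3
    print("d",d.round(1),"w",np.degrees((R.inv()*T).as_rotvec()).round(1))
def st():
    s=readout.read_state();R=Ro.from_quat(s["tool_rot"]);Y=R.as_matrix()[:,1];d=s["tcp_pos"][:2]-C
    print("t",round(s["time"],2),"p",s["tcp_pos"].round(4),"yaw",np.degrees(np.arctan2(Y[1],Y[0])).round(1),"F",s["wrist_force"].round(1),"pol",np.hypot(*d).round(4),np.degrees(np.arctan2(d[1],d[0])).round(1),"op",round(s["opening"],2),"q7",round(s["q"][6],2))
E
python3 -c "
from h import *
goto(.604,-.008,.32,-62);goto(.604,-.008,.046,-62)"
python3 -m creep '[{"dz":-50,"grip":0},{"dz":-100,"grip":0},{"dz":-100,"grip":0}]'
```

```text
d [-582.2 -564.  -101.3] w [-0.000e+00  1.000e-01  1.358e+02]
d [-582.2 -563.7  172.7] w [-0.000e+00  1.000e-01  1.358e+02]$[0]: bad value
```

```bash
python3 -m creep '[{"dx":0,"dy":0,"dz":-50,"wx":0,"wy":0,"wz":0,"grip":0},{"dx":0,"dy":0,"dz":-100,"wx":0,"wy":0,"wz":0,"grip":0}]'
```

```text
time: 0.45
tcp_pos: [0.2022, 0.6958, 0.319]
tool_rot: [0.141, 0.99, -0.001, -0.0]
wrist_force: [0.8, 1.1, -0.4]
opening: 0.832
grip_force: 0.0
```

```bash
python3 -m creep '[{"dx":-42,"dy":-41,"dz":0,"wx":0,"wy":0,"wz":0,"grip":0},{"dx":-84,"dy":-82,"dz":0,"wx":0,"wy":0,"wz":0,"grip":0},{"dx":-126,"dy":-123,"dz":0,"wx":0,"wy":0,"wz":0,"grip":0},{"dx":-168,"dy":-164,"dz":0,"wx":0,"wy":0,"wz":0,"grip":0},{"dx":-210,"dy":-205,"dz":0,"wx":0,"wy":0,"wz":0,"grip":0}]' >/dev/null
python3 -m creep '[{"dx":-42,"dy":-41,"dz":0,"wx":0,"wy":0,"wz":0,"grip":0},{"dx":-84,"dy":-82,"dz":0,"wx":0,"wy":0,"wz":0,"grip":0},{"dx":-126,"dy":-123,"dz":0,"wx":0,"wy":0,"wz":0,"grip":0},{"dx":-168,"dy":-164,"dz":0,"wx":0,"wy":0,"wz":0,"grip":0},{"dx":-210,"dy":-205,"dz":0,"wx":0,"wy":0,"wz":0,"grip":0}]' >/dev/null
python3 -m creep '[{"dx":-42,"dy":-40,"dz":0,"wx":0,"wy":0,"wz":10,"grip":0},{"dx":-84,"dy":-80,"dz":0,"wx":0,"wy":0,"wz":20,"grip":0},{"dx":-126,"dy":-120,"dz":0,"wx":0,"wy":0,"wz":30,"grip":0},{"dx":-162,"dy":-154,"dz":0,"wx":0,"wy":0,"wz":40,"grip":0},{"dx":-162,"dy":-154,"dz":0,"wx":0,"wy":0,"wz":50,"grip":0}]' >/dev/null
python3 -m creep '[{"dx":0,"dy":0,"dz":0,"wx":0,"wy":0,"wz":10,"grip":0},{"dx":0,"dy":0,"dz":0,"wx":0,"wy":0,"wz":20,"grip":0},{"dx":0,"dy":0,"dz":0,"wx":0,"wy":0,"wz":30,"grip":0},{"dx":0,"dy":0,"dz":0,"wx":0,"wy":0,"wz":40,"grip":0},{"dx":0,"dy":0,"dz":0,"wx":0,"wy":0,"wz":50,"grip":0}]' 
python3 -c "
from h import *
st();goto(.604,-.008,.046,-62)"
```

```text
time: 2.95
tcp_pos: [0.6037, -0.0077, 0.3186]
tool_rot: [0.85, 0.526, -0.0, -0.0]
wrist_force: [-0.5, 0.1, 0.3]
opening: 0.004
grip_force: 0.0
t 2.95 p [ 0.6037 -0.0077  0.3186] yaw -26.5 F [-0.5  0.1  0.3] pol 0.0635 -86.2 op 0.0 q7 -0.23
d [-1.000e-01  5.000e-01  2.726e+02] w [-0.   0.  35.5]
```

```bash
python3 -m creep '[{"dx":0,"dy":0,"dz":50,"wx":0,"wy":0,"wz":10,"grip":0},{"dx":0,"dy":0,"dz":100,"wx":0,"wy":0,"wz":20,"grip":0},{"dx":0,"dy":0,"dz":150,"wx":0,"wy":0,"wz":30,"grip":0},{"dx":0,"dy":0,"dz":170,"wx":0,"wy":0,"wz":35.5,"grip":0}]' >/dev/null
python3 -m creep '[{"dx":0,"dy":0,"dz":30,"wx":0,"wy":0,"wz":0,"grip":0},{"dx":0,"dy":0,"dz":60,"wx":0,"wy":0,"wz":0,"grip":0},{"dx":0,"dy":0,"dz":85,"wx":0,"wy":0,"wz":0,"grip":0},{"dx":0,"dy":0,"dz":102,"wx":0,"wy":0,"wz":0,"grip":0},{"dx":0,"dy":0,"dz":102,"wx":0,"wy":0,"wz":0,"grip":0}]' 
python3 -c "
from h import *
st();crop('top',220,175,133,100,6,'pics/c2.png')
# push contact geometry: nominal pusher offset o behind post
"
```

```text
time: 4.08
tcp_pos: [0.6033, -0.0078, 0.0458]
tool_rot: [0.97, 0.244, -0.001, -0.0]
wrist_force: [0.4, -0.2, 0.2]
opening: 0.005
grip_force: 0.0
t 4.08 p [ 0.6033 -0.0078  0.0458] yaw -61.7 F [ 0.4 -0.2  0.2] pol 0.0636 -86.6 op 0.0 q7 -0.45
```

View pics/c2.png

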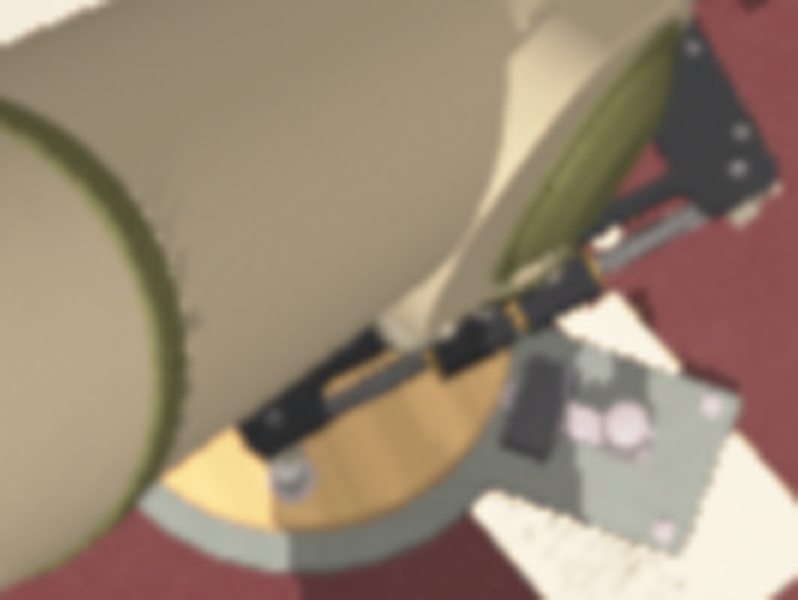

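The arm covers the platter, but the bolt and its pin at (628,422) and post C at (292,475) stay in view. Next I feel for the contact with post B.

```bash
python3 -m creep '[{"dx":3,"dy":0,"dz":0,"wx":0,"wy":0,"wz":0,"grip":0},{"dx":6,"dy":0,"dz":0,"wx":0,"wy":0,"wz":0,"grip":0},{"dx":9,"dy":0,"dz":0,"wx":0,"wy":0,"wz":0,"grip":0}]'|grep wrist
for i in 1 ; do python3 -m creep '[{"dx":2,"dy":0,"dz":0,"wx":0,"wy":0,"wz":0,"grip":0}]'|grep wrist; python3 -m creep '[{"dx":2,"dy":0,"dz":0,"wx":0,"wy":0,"wz":0,"grip":0}]'|grep wrist
python3 -m creep '[{"dx":2,"dy":0,"dz":0,"wx":0,"wy":0,"wz":0,"grip":0}]'|grep wrist
python3 -m creep '[{"dx":2,"dy":0,"dz":0,"wx":0,"wy":0,"wz":0,"grip":0}]'|grep wrist;done
python3 -c "
from h import *
st()
for k in(13.5,18):
  for a in(2,4,5,8,10,15,16,20,24,25,30,32,40):
    t=D(a);print(k,a,(58*np.sin(t)+k*(1-np.cos(t))).round(1),(58*(np.cos(t)-1)+k*np.sin(t)).round(1))"
```

```text
wrist_force: [0.6, 0.9, -0.9]
wrist_force: [-0.9, -0.2, 1.6]
wrist_force: [-1.6, -0.9, 1.0]
wrist_force: [-0.4, -0.0, 0.9]
wrist_force: [-1.6, -1.5, 1.6]
t 5.0 p [6.188e-01 1.000e-04 4.660e-02] yaw -61.7 F [-1.6 -1.5  1.6] pol 0.0588 -70.9 op 0.01 q7 -0.47
13.5 2 2.0 0.4
13.5 4 4.1 0.8
13.5 5 5.1 1.0
13.5 8 8.2 1.3
13.5 10 10.3 1.5
13.5 15 15.5 1.5
13.5 16 16.5 1.5
13.5 20 20.7 1.1
13.5 24 24.8 0.5
13.5 25 25.8 0.3
13.5 30 30.8 -1.0
13.5 32 32.8 -1.7
13.5 40 40.4 -4.9
18 2 2.0 0.6
18 4 4.1 1.1
18 5 5.1 1.3
18 8 8.2 1.9
18 10 10.3 2.2
18 15 15.6 2.7
18 16 16.7 2.7
18 20 20.9 2.7
18 24 25.1 2.3
18 25 26.2 2.2
18 30 31.4 1.2
18 32 33.5 0.7
18 40 41.5 -2.0
```

```bash
python3 -m creep '[{"dx":6.1,"dy":0.7,"dz":0,"wx":0,"wy":0,"wz":-6,"grip":0},{"dx":12.3,"dy":0.8,"dz":0,"wx":0,"wy":0,"wz":-12,"grip":0},{"dx":18.4,"dy":0.2,"dz":0,"wx":0,"wy":0,"wz":-18,"grip":0},{"dx":24.4,"dy":-1,"dz":0,"wx":0,"wy":0,"wz":-24,"grip":0},{"dx":30.3,"dy":-2.8,"dz":0,"wx":0,"wy":0,"wz":-30,"grip":0}]' |grep wrist; python3 -c "
from h import *
st()"
python3 -m creep '[{"dx":6.1,"dy":0.7,"dz":0,"wx":0,"wy":0,"wz":-6,"grip":0},{"dx":12.3,"dy":0.8,"dz":0,"wx":0,"wy":0,"wz":-12,"grip":0},{"dx":18.4,"dy":0.2,"dz":0,"wx":0,"wy":0,"wz":-18,"grip":0},{"dx":24.4,"dy":-1,"dz":0,"wx":0,"wy":0,"wz":-24,"grip":0},{"dx":30.3,"dy":-2.8,"dz":0,"wx":0,"wy":0,"wz":-30,"grip":0}]' |grep wrist; python3 -c "
from h import *
st();crop('top',220,175,133,100,6,'pics/c3.png')"
```

```text
wrist_force: [-1.8, -1.7, -0.1]
t 5.62 p [0.6436 0.0168 0.0465] yaw -31.5 F [-1.8 -1.7 -0.1] pol 0.0588 -41.4 op 0.01 q7 -0.14
wrist_force: [-1.2, -1.1, 0.9]
t 6.25 p [0.6572 0.0442 0.0464] yaw -1.5 F [-1.2 -1.1  0.9] pol 0.0588 -11.3 op 0.0 q7 0.17
```

View pics/c3.png

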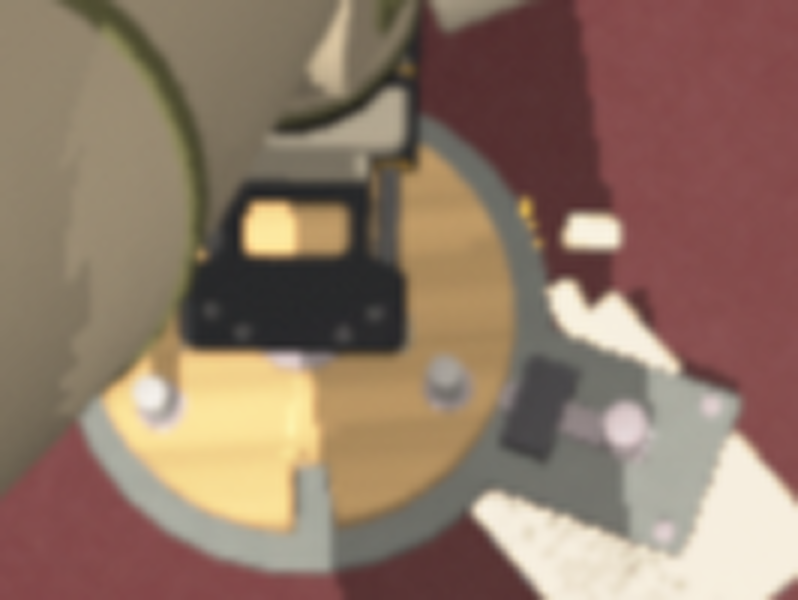

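The picture shows the notch mouth at (315,528), which puts it at about 184°. The bolt direction is about 249.5°, so about 65° remain. I go on 54° and then creep.

```bash
python3 -m creep '[{"dx":6.1,"dy":0.7,"dz":0,"wx":0,"wy":0,"wz":-6,"grip":0},{"dx":12.3,"dy":0.8,"dz":0,"wx":0,"wy":0,"wz":-12,"grip":0},{"dx":18.4,"dy":0.2,"dz":0,"wx":0,"wy":0,"wz":-18,"grip":0},{"dx":24.4,"dy":-1,"dz":0,"wx":0,"wy":0,"wz":-24,"grip":0},{"dx":30.3,"dy":-2.8,"dz":0,"wx":0,"wy":0,"wz":-30,"grip":0}]' |grep wrist
python3 -m creep '[{"dx":6.1,"dy":0.7,"dz":0,"wx":0,"wy":0,"wz":-6,"grip":0},{"dx":12.3,"dy":0.8,"dz":0,"wx":0,"wy":0,"wz":-12,"grip":0},{"dx":18.4,"dy":0.2,"dz":0,"wx":0,"wy":0,"wz":-18,"grip":0},{"dx":22.4,"dy":-0.6,"dz":0,"wx":0,"wy":0,"wz":-22,"grip":0}]' |grep wrist; python3 -c "
from h import *
st();crop('top',220,175,133,100,6,'pics/c4.png')"
```

```text
wrist_force: [-1.0, -4.6, -0.8]
wrist_force: [4.9, -8.8, -1.7]
t 7.42 p [0.646  0.0924 0.0468] yaw 50.3 F [ 4.9 -8.8 -1.7] pol 0.0592 38.3 op 0.01 q7 0.72
```

View pics/c4.png

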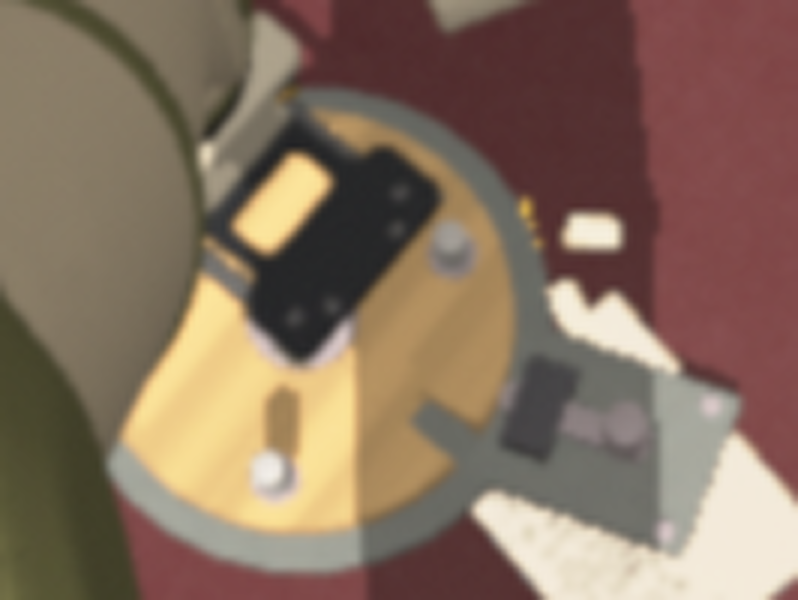

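The notch is now at about (472,462), roughly 229°, and the pusher force is up to about 10 N, more than free turning should need. I let it settle and measure before going on.

```bash
python3 -m creep '[{"dx":0,"dy":0,"dz":0,"wx":0,"wy":0,"wz":0,"grip":0},{"dx":0,"dy":0,"dz":0,"wx":0,"wy":0,"wz":0,"grip":0}]' |grep wrist
python3 - <<'E'
from h import *
st();print(readout.read_state()["torque"].round(2))
P=lambda x,y,z:ray("top",220+(x+.5)/6-.5,175+(y+.5)/6-.5,z)
pol=lambda p:(p.round(4),np.hypot(*(p[:2]-C)).round(4),np.degrees(np.arctan2(p[1]-C[1],p[0]-C[0])).round(1))
for nm,a in dict(c3notch=(313,528,.03),c3p=(152,393,.065),c3q=(446,377,.065),notch=(472,465,.03),p=(268,468,.065),q=(452,242,.065),pin=(626,420,.062)).items():print(nm,pol(P(*a)))
E
```

```text
wrist_force: [3.0, -4.2, -0.3]
t 7.72 p [0.646  0.0923 0.0468] yaw 50.1 F [ 3.  -4.2 -0.3] pol 0.0592 38.2 op 0.01 q7 0.71
[-1.15 -0.64  0.03]
c3notch (array([0.525 , 0.0513, 0.03  ]), np.float64(0.0746), np.float64(-176.7))
c3p (array([0.5674, 0.1037, 0.065 ]), np.float64(0.0577), np.float64(123.8))
c3q (array([0.5723, 0.0037, 0.065 ]), np.float64(0.0586), np.float64(-117.6))
notch (array([ 0.5468, -0.004 ,  0.03  ]), np.float64(0.0796), np.float64(-131.5))
p (array([0.5415, 0.064 , 0.065 ]), np.float64(0.0586), np.float64(171.8))
q (array([0.6191, 0.0017, 0.065 ]), np.float64(0.0574), np.float64(-70.1))
pin (array([ 0.5576, -0.0574,  0.062 ]), np.float64(0.1206), np.float64(-110.3))
```

```bash
python3 -m creep '[{"dx":2,"dy":0.4,"dz":0,"wx":0,"wy":0,"wz":-2,"grip":0},{"dx":4.1,"dy":0.7,"dz":0,"wx":0,"wy":0,"wz":-4,"grip":0},{"dx":6.1,"dy":0.9,"dz":0,"wx":0,"wy":0,"wz":-6,"grip":0}]' |grep wrist;python3 -c "
from h import *
st()"; python3 -m creep '[{"dx":2,"dy":0.4,"dz":0,"wx":0,"wy":0,"wz":-2,"grip":0},{"dx":4.1,"dy":0.7,"dz":0,"wx":0,"wy":0,"wz":-4,"grip":0}]' |grep wrist;python3 -c "
from h import *
st();crop('top',220,175,133,100,6,'pics/c5.png')"
```

```text
wrist_force: [1.1, -2.4, 0.2]
t 8.1 p [0.6406 0.0986 0.0466] yaw 56.3 F [ 1.1 -2.4  0.2] pol 0.0594 46.2 op 0.01 q7 0.78
wrist_force: [1.0, -1.3, -0.1]
t 8.35 p [0.6373 0.1019 0.0466] yaw 60.4 F [ 1.  -1.3 -0.1] pol 0.0597 50.7 op 0.0 q7 0.82
```

View pics/c5.png

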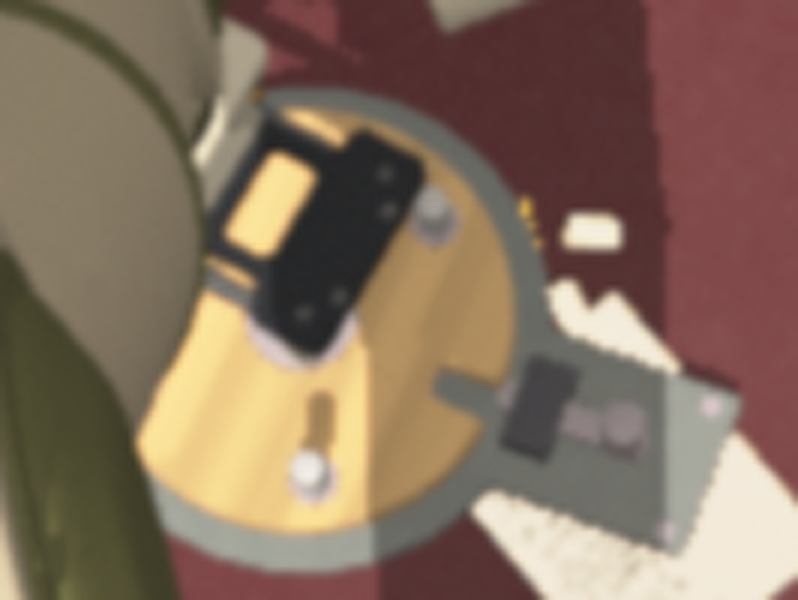

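The notch is now at (465,392), close to the bolt; the pin at (625,420) has not moved yet. I compute the remaining angle and creep.

```bash
python3 - <<'E'
from h import *
P=lambda x,y,z:ray("top",220+(x+.5)/6-.5,175+(y+.5)/6-.5,z)
pol=lambda p:(np.hypot(*(p[:2]-C)).round(4),np.degrees(np.arctan2(p[1]-C[1],p[0]-C[0])).round(1))
for nm,a in dict(p=(309,468,.065),q=(434,208,.065),pin=(624,418,.062)).items():print(nm,pol(P(*a)))
E
for i in 1; do python3 -m creep '[{"dx":1,"dy":0.2,"dz":0,"wx":0,"wy":0,"wz":-1,"grip":0},{"dx":2,"dy":0.4,"dz":0,"wx":0,"wy":0,"wz":-2,"grip":0}]' |grep wrist; python3 -m creep '[{"dx":1,"dy":0.2,"dz":0,"wx":0,"wy":0,"wz":-1,"grip":0},{"dx":2,"dy":0.4,"dz":0,"wx":0,"wy":0,"wz":-2,"grip":0}]' |grep wrist;done
python3 -c "
from h import *
st()"
```

```text
p (np.float64(0.0584), np.float64(-174.5))
q (np.float64(0.0573), np.float64(-56.6))
pin (np.float64(0.1197), np.float64(-110.1))
wrist_force: [1.0, 0.2, -0.5]
wrist_force: [0.2, 0.3, -0.7]
t 8.9 p [0.6344 0.1043 0.0467] yaw 64.4 F [ 0.2  0.3 -0.7] pol 0.0598 54.3 op 0.0 q7 0.86
```

```bash
for i in 1; do python3 -m creep '[{"dx":0.5,"dy":0.1,"dz":0,"wx":0,"wy":0,"wz":-0.5,"grip":0},{"dx":1,"dy":0.2,"dz":0,"wx":0,"wy":0,"wz":-1,"grip":0}]' |grep wrist; python3 -m creep '[{"dx":0.5,"dy":0.1,"dz":0,"wx":0,"wy":0,"wz":-0.5,"grip":0},{"dx":1,"dy":0.2,"dz":0,"wx":0,"wy":0,"wz":-1,"grip":0}]' |grep wrist;done
python3 -c "
from h import *
st();crop('top',220,175,133,100,6,'pics/c6.png')"
```

```text
wrist_force: [0.0, -0.5, -0.5]
wrist_force: [0.6, -0.2, -0.5]
t 9.4 p [0.6327 0.1053 0.0466] yaw 66.3 F [ 0.6 -0.2 -0.5] pol 0.0597 56.2 op 0.01 q7 0.88
```

View pics/c6.png

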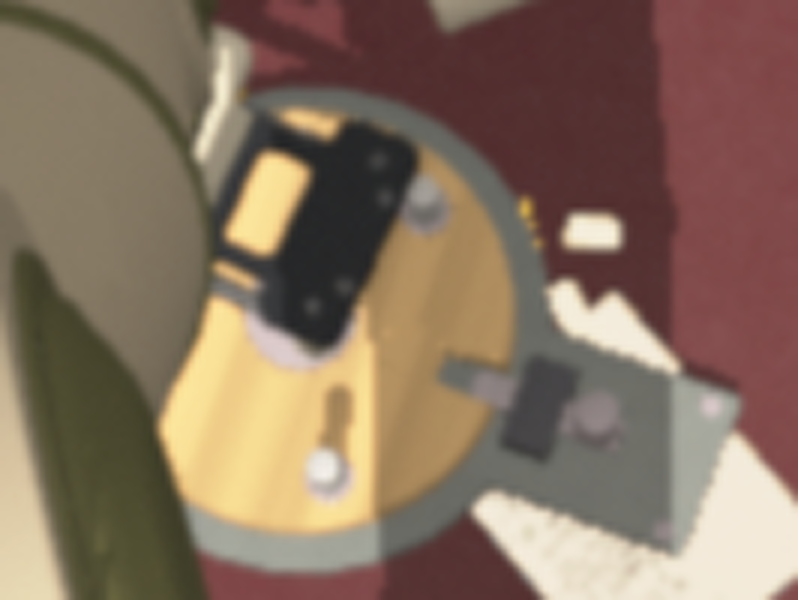

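The bolt has dropped: the pin moved from (626,421) to (597,412) and the nose is visible in the notch at (492,388). I now back off, rise, and go behind the pin.

```bash
python3 -m creep '[{"dx":-6,"dy":-1,"dz":0,"wx":0,"wy":0,"wz":0,"grip":0},{"dx":-10,"dy":-1,"dz":0,"wx":0,"wy":0,"wz":0,"grip":0},{"dx":-10,"dy":-1,"dz":-40,"wx":0,"wy":0,"wz":0,"grip":0},{"dx":-10,"dy":-1,"dz":-80,"wx":0,"wy":0,"wz":0,"grip":0}]' |grep wrist
python3 - <<'E'
from h import *
P=lambda x,y,z:ray("top",220+(x+.5)/6-.5,175+(y+.5)/6-.5,z)
p=P(595,408,.062)
print(p,np.hypot(*(p[:2]-C)),np.degrees(np.arctan2(p[1]-C[1],p[0]-C[0])))
st()
for k in(0.111+.028,):
  a=D(-110.5);goto(C[0]+k*np.cos(a),C[1]+k*np.sin(a),.042,-20.5)
E
```

```text
wrist_force: [-0.1, 0.5, 0.3]
[ 0.5618199  -0.04685537  0.062     ] 0.10925838460638279 -110.17395013510111
t 9.95 p [0.6414 0.1002 0.1271] yaw 66.3 F [-0.1  0.5  0.3] pol 0.0612 46.7 op 0.01 q7 0.9
d [  12.6 -196.4   85.3] w [-0.1 -0.  86.8]
```

```bash
python3 -m creep '[{"dx":3,"dy":-40,"dz":0,"wx":0,"wy":0,"wz":10,"grip":0},{"dx":6,"dy":-80,"dz":0,"wx":0,"wy":0,"wz":20,"grip":0},{"dx":9,"dy":-120,"dz":0,"wx":0,"wy":0,"wz":30,"grip":0},{"dx":12.6,"dy":-160,"dz":0,"wx":0,"wy":0,"wz":40,"grip":0},{"dx":12.6,"dy":-196.4,"dz":0,"wx":0,"wy":0,"wz":50,"grip":0}]' |grep wrist
python3 -m creep '[{"dx":0,"dy":0,"dz":0,"wx":0,"wy":0,"wz":10,"grip":0},{"dx":0,"dy":0,"dz":0,"wx":0,"wy":0,"wz":20,"grip":0},{"dx":0,"dy":0,"dz":0,"wx":0,"wy":0,"wz":30,"grip":0},{"dx":0,"dy":0,"dz":0,"wx":0,"wy":0,"wz":36.8,"grip":0},{"dx":0,"dy":0,"dz":0,"wx":0,"wy":0,"wz":36.8,"grip":0}]' |grep wrist
python3 - <<'E'
from h import *
st()
a=D(-110.5);k=.139;goto(C[0]+k*np.cos(a),C[1]+k*np.sin(a),.042,-20.5)
E
```

```text
wrist_force: [0.3, -0.8, 0.3]
wrist_force: [-0.2, -0.6, 0.3]
t 11.2 p [ 0.5512 -0.0742  0.1266] yaw -20.4 F [-0.2 -0.6  0.3] pol 0.1386 -110.4 op 0.0 q7 0.07
d [-0.4 -0.3 84.6] w [0.  0.  0.1]
```

```bash
python3 -m creep '[{"dx":-4,"dy":0,"dz":25,"wx":0,"wy":0,"wz":0,"grip":0},{"dx":-4,"dy":0,"dz":50,"wx":0,"wy":0,"wz":0,"grip":0},{"dx":-4,"dy":0,"dz":70,"wx":0,"wy":0,"wz":0,"grip":0},{"dx":-4,"dy":0,"dz":84,"wx":0,"wy":0,"wz":0,"grip":0},{"dx":-4,"dy":0,"dz":84,"wx":0,"wy":0,"wz":0,"grip":0}]' |grep wrist
python3 -m creep '[{"dx":3,"dy":0,"dz":0,"wx":0,"wy":0,"wz":0,"grip":0},{"dx":6,"dy":0,"dz":0,"wx":0,"wy":0,"wz":0,"grip":0},{"dx":9,"dy":0,"dz":0,"wx":0,"wy":0,"wz":0,"grip":0},{"dx":12,"dy":0,"dz":0,"wx":0,"wy":0,"wz":0,"grip":0},{"dx":13,"dy":0,"dz":0,"wx":0,"wy":0,"wz":0,"grip":0}]' |grep wrist
python3 -m creep '[{"dx":1,"dy":0,"dz":0,"wx":0,"wy":0,"wz":0,"grip":0},{"dx":2,"dy":0,"dz":0,"wx":0,"wy":0,"wz":0,"grip":0}]' |grep wrist
python3 -m creep '[{"dx":1,"dy":0,"dz":0,"wx":0,"wy":0,"wz":0,"grip":0},{"dx":2,"dy":0,"dz":0,"wx":0,"wy":0,"wz":0,"grip":0}]' |grep wrist
python3 -m creep '[{"dx":1,"dy":0,"dz":0,"wx":0,"wy":0,"wz":0,"grip":0},{"dx":2,"dy":0,"dz":0,"wx":0,"wy":0,"wz":0,"grip":0}]' |grep wrist
python3 -c "
from h import *
st()"
```

```text
wrist_force: [-1.1, 0.2, -0.1]
wrist_force: [0.3, -0.2, -0.4]
wrist_force: [-0.0, -0.3, 0.3]
wrist_force: [-0.2, -0.7, 0.9]
wrist_force: [-0.5, -0.7, -0.1]
t 13.2 p [ 0.5563 -0.0602  0.0426] yaw -20.5 F [-0.5 -0.7 -0.1] pol 0.1237 -110.4 op -0.0 q7 0.12
```

```bash
python3 -m creep '[{"dx":1,"dy":0,"dz":0,"wx":0,"wy":0,"wz":0,"grip":0},{"dx":2,"dy":0,"dz":0,"wx":0,"wy":0,"wz":0,"grip":0}]' |grep wrist
python3 -m creep '[{"dx":1,"dy":0,"dz":0,"wx":0,"wy":0,"wz":0,"grip":0},{"dx":2,"dy":0,"dz":0,"wx":0,"wy":0,"wz":0,"grip":0}]' |grep wrist
python3 -m creep '[{"dx":0.5,"dy":0,"dz":0,"wx":0,"wy":0,"wz":0,"grip":0},{"dx":1,"dy":0,"dz":0,"wx":0,"wy":0,"wz":0,"grip":0}]' |grep wrist
python3 -c "
from h import *
st()"
```

```text
wrist_force: [-0.2, -0.8, 0.4]
wrist_force: [-0.1, -1.3, -1.1]
wrist_force: [-1.4, -4.7, 0.6]
t 13.95 p [ 0.5578 -0.0563  0.0426] yaw -20.5 F [-1.4 -4.7  0.6] pol 0.1195 -110.4 op 0.01 q7 0.12
```

```bash
python3 -m creep '[{"dx":0.5,"dy":0,"dz":0,"wx":0,"wy":0,"wz":0,"grip":0},{"dx":0.5,"dy":0,"dz":0,"wx":0,"wy":0,"wz":0,"grip":0}]' |grep wrist
python3 -c "
from h import *
st()"
python3 -m creep '[{"dx":0.5,"dy":0,"dz":0,"wx":0,"wy":0,"wz":0,"grip":0},{"dx":0.5,"dy":0,"dz":0,"wx":0,"wy":0,"wz":0,"grip":0}]' |grep wrist
python3 -c "
from h import *
st();crop('top',220,175,133,100,6,'pics/c7.png')"
```

```text
wrist_force: [-2.2, -5.9, 0.8]
t 14.2 p [ 0.5578 -0.0562  0.0427] yaw -20.6 F [-2.2 -5.9  0.8] pol 0.1194 -110.4 op 0.01 q7 0.11
wrist_force: [-1.4, -6.9, 1.4]
t 14.45 p [ 0.5578 -0.0561  0.0426] yaw -20.6 F [-1.4 -6.9  1.4] pol 0.1194 -110.4 op 0.01 q7 0.11
```

```bash
python3 -m creep '[{"dx":-6,"dy":0,"dz":0,"wx":0,"wy":0,"wz":0,"grip":0},{"dx":-12,"dy":0,"dz":0,"wx":0,"wy":0,"wz":0,"grip":0},{"dx":-12,"dy":0,"dz":-40,"wx":0,"wy":0,"wz":0,"grip":0},{"dx":-12,"dy":0,"dz":-80,"wx":0,"wy":0,"wz":0,"grip":0},{"dx":-12,"dy":0,"dz":-80,"wx":0,"wy":0,"wz":0,"grip":0}]' |grep wrist
python3 - <<'E'
from h import *
st();a=D(-50.5);r=np.array([np.cos(a),np.sin(a)]);t=np.array([-r[1],r[0]]);p=C+.058*r-.026*t;goto(*p,.046,-50.5)
E
```

```text
wrist_force: [0.0, -1.1, 0.1]
t 15.12 p [ 0.5557 -0.0658  0.1251] yaw -20.5 F [ 0.  -1.1  0.1] pol 0.1292 -109.8 op 0.0 q7 0.07
d [77.5 35.4 79.4] w [ 0.2 -0.2 30. ]
```

```bash
python3 -m creep '[{"dx":26,"dy":12,"dz":0,"wx":0,"wy":0,"wz":10,"grip":0},{"dx":52,"dy":24,"dz":0,"wx":0,"wy":0,"wz":20,"grip":0},{"dx":77.5,"dy":35.4,"dz":0,"wx":0,"wy":0,"wz":30,"grip":0},{"dx":77.5,"dy":35.4,"dz":0,"wx":0,"wy":0,"wz":30,"grip":0}]' |grep wrist
python3 - <<'E'
from h import *
st();crop('top',220,175,133,100,6,'pics/c8.png')
im=eyes.snapshot('side')[:,:,::-1];cv2.imwrite('pics/s8.png',cv2.resize(im[190:290,260:393],None,fx=6,fy=6,interpolation=2))
E
```

```text
wrist_force: [-1.5, -0.2, -0.3]
t 15.62 p [ 0.6152 -0.0031  0.1211] yaw -50.3 F [-1.5 -0.2 -0.3] pol 0.0609 -75.1 op 0.01 q7 -0.42
```

View pics/c8.png

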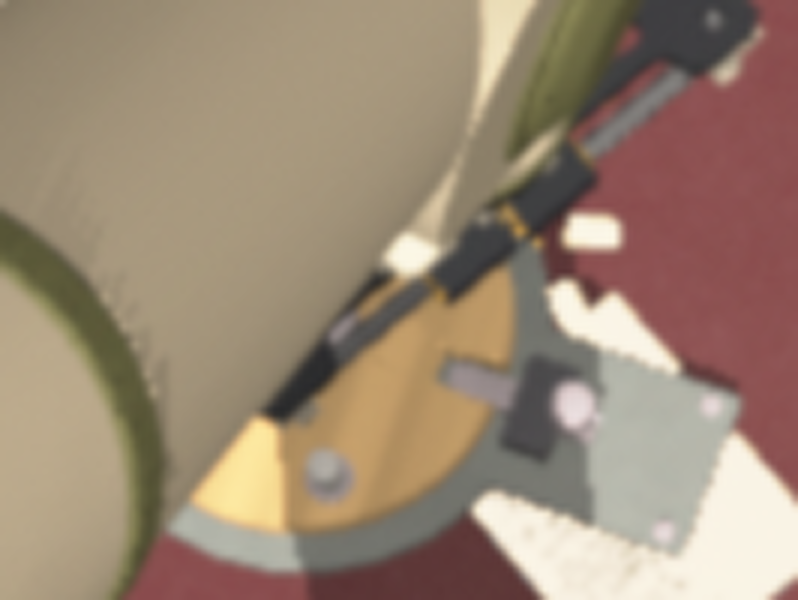

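The bolt is home: the pin is at (575,403) right against the guide, about 20 mm of travel in all, with the nose at (445,375) filling the notch. Next is the check push.

```bash
python3 -m creep '[{"dx":0,"dy":0,"dz":25,"wx":0,"wy":0,"wz":0,"grip":0},{"dx":0,"dy":0,"dz":50,"wx":0,"wy":0,"wz":0,"grip":0},{"dx":0,"dy":0,"dz":65,"wx":0,"wy":0,"wz":0,"grip":0},{"dx":0,"dy":0,"dz":77,"wx":0,"wy":0,"wz":0,"grip":0},{"dx":0,"dy":0,"dz":77,"wx":0,"wy":0,"wz":0,"grip":0}]' |grep wrist
python3 -m creep '[{"dx":2,"dy":0,"dz":0,"wx":0,"wy":0,"wz":0,"grip":0},{"dx":4,"dy":0,"dz":0,"wx":0,"wy":0,"wz":0,"grip":0},{"dx":6,"dy":0,"dz":0,"wx":0,"wy":0,"wz":0,"grip":0},{"dx":8,"dy":0,"dz":0,"wx":0,"wy":0,"wz":0,"grip":0}]' |grep wrist
python3 -m creep '[{"dx":1,"dy":0,"dz":0,"wx":0,"wy":0,"wz":0,"grip":0},{"dx":2,"dy":0,"dz":0,"wx":0,"wy":0,"wz":0,"grip":0}]' |grep wrist
python3 -m creep '[{"dx":1,"dy":0,"dz":0,"wx":0,"wy":0,"wz":0,"grip":0},{"dx":2,"dy":0,"dz":0,"wx":0,"wy":0,"wz":0,"grip":0}]' |grep wrist
python3 -c "
from h import *
st()"
```

```text
wrist_force: [-0.1, 0.3, 0.7]
wrist_force: [0.1, 0.6, -0.6]
wrist_force: [-0.8, -0.6, 0.1]
wrist_force: [0.2, 0.5, -0.6]
t 17.35 p [0.6238 0.002  0.0456] yaw -50.5 F [ 0.2  0.5 -0.6] pol 0.0589 -65.7 op 0.0 q7 -0.36
```

```bash
for i in 1; do
python3 -m creep '[{"dx":0.5,"dy":0,"dz":0,"wx":0,"wy":0,"wz":0,"grip":0},{"dx":1,"dy":0,"dz":0,"wx":0,"wy":0,"wz":0,"grip":0}]' |grep wrist
python3 -m creep '[{"dx":0.5,"dy":0,"dz":0,"wx":0,"wy":0,"wz":0,"grip":0},{"dx":1,"dy":0,"dz":0,"wx":0,"wy":0,"wz":0,"grip":0}]' |grep wrist
python3 -m creep '[{"dx":0.5,"dy":0,"dz":0,"wx":0,"wy":0,"wz":0,"grip":0},{"dx":1,"dy":0,"dz":0,"wx":0,"wy":0,"wz":0,"grip":0}]' |grep wrist
done
python3 -c "
from h import *
st()"
```

```text
wrist_force: [-1.0, -0.6, 0.8]
wrist_force: [-4.9, -3.8, 2.6]
wrist_force: [-6.4, -4.8, 3.8]
t 18.1 p [0.6246 0.0027 0.0455] yaw -50.6 F [-6.4 -4.8  3.8] pol 0.0587 -64.7 op 0.0 q7 -0.36
```

```bash
python3 -m creep '[{"dx":0.6,"dy":0,"dz":0,"wx":0,"wy":0,"wz":0,"grip":0},{"dx":0.6,"dy":0,"dz":0,"wx":0,"wy":0,"wz":0,"grip":0},{"dx":0.6,"dy":0,"dz":0,"wx":0,"wy":0,"wz":0,"grip":0}]' |grep -E "wrist|pos"
```

```text
tcp_pos: [0.6246, 0.0027, 0.0455]
wrist_force: [-6.4, -5.3, 4.2]
```

```bash
python3 -m creep '[{"dx":0.7,"dy":0,"dz":0,"wx":0,"wy":0,"wz":0,"grip":0},{"dx":0.7,"dy":0,"dz":0,"wx":0,"wy":0,"wz":0,"grip":0},{"dx":0.7,"dy":0,"dz":0,"wx":0,"wy":0,"wz":0,"grip":0}]' |grep -E "wrist|pos"
python3 -m creep '[{"dx":0,"dy":0,"dz":0,"wx":0,"wy":0,"wz":0,"grip":0},{"dx":0,"dy":0,"dz":0,"wx":0,"wy":0,"wz":0,"grip":0},{"dx":0,"dy":0,"dz":0,"wx":0,"wy":0,"wz":0,"grip":0},{"dx":0,"dy":0,"dz":0,"wx":0,"wy":0,"wz":0,"grip":0}]' |grep -E "wrist|pos"
```

```text
tcp_pos: [0.6247, 0.0027, 0.0455]
wrist_force: [-7.8, -7.0, 4.7]
tcp_pos: [0.6247, 0.0028, 0.0455]
wrist_force: [-8.1, -6.0, 4.3]
```

The platter stopped dead and held about 10 N for almost a second. I back off, rise and take a last look.

```bash
python3 -m creep '[{"dx":-4,"dy":0,"dz":0,"wx":0,"wy":0,"wz":0,"grip":0},{"dx":-12,"dy":0,"dz":0,"wx":0,"wy":0,"wz":0,"grip":0},{"dx":-12,"dy":0,"dz":-50,"wx":0,"wy":0,"wz":0,"grip":0},{"dx":-12,"dy":0,"dz":-100,"wx":0,"wy":0,"wz":0,"grip":0},{"dx":-12,"dy":0,"dz":-150,"wx":0,"wy":0,"wz":0,"grip":0}]' |grep wrist
python3 -m creep '[{"dx":0,"dy":0,"dz":-40,"wx":0,"wy":0,"wz":0,"grip":0},{"dx":0,"dy":0,"dz":-80,"wx":0,"wy":0,"wz":0,"grip":0},{"dx":0,"dy":0,"dz":-80,"wx":0,"wy":0,"wz":0,"grip":0}]' |grep wrist
python3 -c "
from h import *
st();crop('top',220,145,200,150,4,'pics/c9.png')"
```

```text
wrist_force: [1.2, 0.2, -0.3]
wrist_force: [-0.1, -0.8, 0.1]
t 20.35 p [ 0.6193 -0.0031  0.2787] yaw -50.5 F [-0.1 -0.8  0.1] pol 0.062 -71.4 op 0.0 q7 -0.56
```

View pics/c9.png

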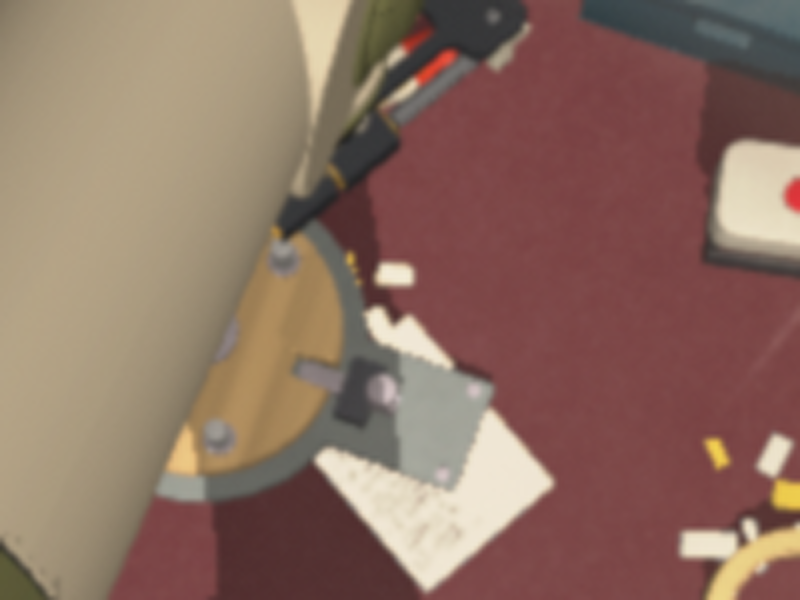

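The bolt is still fully home (pin at (382,388), nose in the notch at (318,372)), the bystanders are undisturbed and the arm is clear.

```bash
python3 -c "
from rig import close_job
print(close_job())"
```

```text
the job is handed in; nothing more can be done
None
```

The stand is locked: the bolt dropped into the notch and was pushed fully home, the lock held a push of about 10 N for nearly a second, measured pushes stayed near 10 N, the bystanders were left alone, and the job was handed in at about 20 s.

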